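# Check-fit a pipe coupling and inspect it with the hand magnifier

## Task

Check the fit of the customer's coupling: push the smaller of the two white couplings all the way down onto the middle stub of the pipe-size stand, the one it fits, and let go of it. Then take the hand magnifier by its handle and hold it level above the seated coupling, the lens centred over the coupling's mouth and as high as the top end of the upright square's blade, which marks the focal height; the program finishes while holding it still there, resting on nothing. Leave the square and everything else on the counter where it is.

Things in the scene. Friction and masses are not known exactly. Their poses are not given: they have to be found in the camera images.
- coupling: white plastic pipe coupling, the smaller of two: an open straight sleeve 36 mm outside, 27 mm bore, 42 mm long, standing on end, about 30 g. Origin at the centre of its lower end, z along its axis (up)
- stand: pipe-size stand, fixed: aluminium plate 90 x 260 mm, 16 mm thick, with three upright steel stubs in a row, 85 mm apart along the plate's y: 20 mm diameter at y = +85 mm, 25 mm in the middle, 32 mm at y = -85 mm. Each stands on a round flange (4 mm high, 18 mm wider than the stub) and rises 34 mm above the flange, its top 4 mm tapering by 3 mm in radius. Origin at the centre of the plate's underside, on the counter
- stub (a point): centre of the flat top of the middle stub (25 mm diameter), 54 mm above the counter
- stub_foot (a point): centre of the flange top at the foot of the middle stub, 20 mm above the counter: a coupling that is fully home rests here (its upper end is then 62 mm above the counter). Bore and stub leave 1 mm clearance all round; the coupling slides on freely
- magnifier: hand magnifier lying flat, about 100 g: clear 65 mm lens in a steel rim (75 mm outside, 12 mm thick) with a straight black handle, 20 mm wide and 22 mm high, that runs along its -x from 52 to 148 mm from the lens centre (a steel ferrule joins it to the rim from 36 mm on). Lens rim and handle both rest on the counter. Origin under the lens centre at the underside, z up through the lens. Its centre of mass lies about 57 mm from the lens centre towards the handle
- lens (a point): centre of the magnifier's lens, 6 mm above its underside; z is the lens axis
- handle (a point): point on the magnifier's handle near its centre of mass, 66 mm from the lens centre and 11 mm above the underside, half-way up the handle; the handle runs along x, its sides face +y and -y
- square: combination square standing on its head on the counter, fixed: dark steel head 100 mm long, 18 mm wide, 52 mm high, with the bare 150 mm steel rule (19 mm wide, 2.4 mm thick) locked upright in it. Origin on the counter under the head; the blade stands 20 mm from it towards its -x
- blade_top (a point): middle of the top end of the square's upright blade, 152 to 182 mm above the counter: its height is the focal height for the lens
- coupling_big: the other white coupling, larger: 45 mm outside, 34.6 mm bore, 50 mm long, standing; a bystander. Origin under its centre
- reel: flat white reel of thread tape, 56 mm across, 14 mm high; a bystander. Origin under its centre
- valve: brass ball valve lying down, 64 mm long, with a red lever on top (61 mm long on one side), 48 mm high; a bystander. Origin under its centre
- elbow: white plastic 90 degree elbow lying down, 33 mm high; a bystander. Origin under its corner
- sealant: white sealant tube standing on its black cap, 40 mm across, 118 mm high; a bystander. Origin under its centre
- tub: open clear tub of washers, 100 x 75 x 35 mm; a bystander. Origin under its centre
- wrench: steel wrench lying flat; a bystander. Origin under its middle
Things that resemble listed ones, but are neither listed nor needed, are in the scene too. Leave any turquoise or yellow look-alike of the coupling alone.

How it is judged:
By the outcome, as a careful person would: the job done as asked, in the order asked, and still so for the second after the job is handed in, while the arm keeps its last pose, push and grip.
It also fails if it takes over 59 s, if anything falls off the work surface, if the arm or the gripper's body presses on something with over 40 N, if the wrist force passes 120 N, or if a joint passes its speed limit or range.

## Robot

A 6-joint arm with a two-finger parallel gripper is mounted at the origin on the work surface. World frame = base frame: x ahead of the robot, y to its left, z up, the work surface at z = 0. Lengths are in mm, angles in rad, forces in N, time in s.
With the tool pointing down it reaches from about 350 to 775 mm from the base axis. Payload 7.3 kg.
Tool frame: the origin (TCP) lies midway between the tips of the shut fingers; the grasp point (between the pads) lies 19 mm behind it; z points along the fingers, y is the line along which they close (so a half turn about z gives the same grasp; the last joint's range is limited). The gripper opens to 92 mm and grips with 3 to 60 N. Pads are 19 mm wide; open, the fingers measure 130 mm over their backs; the gripper's body (75 mm by 190 mm) begins 47 mm behind the grasp point.
Start: joints at [-1.445, 0.342, 1.524, -0, 1.275, -0.146], TCP at [140.967, -505.74, 226.741] pointing down, gripper open.
Joint ranges: [-2.53, 2.53], [-0.77, 2.02], [0.04, 2.7], [-1, 4.14], [0.28, 2.66], [-3.11, 3.11]. Speed limits (rad/s): [2.57, 2.57, 3.14, 3.14, 3.14, 3.14].

## Interface

Orientations are given as [roll, pitch, yaw] about the fixed x, y, z axes, in that order (R = Rz(yaw) Ry(pitch) Rx(roll)).
In Python, from plant import bot gives the robot as it stands.
- The arm moves only by the tool jog_arm, never from a script. Its arguments are lists of equal length, an entry for each row: "dp": the shift along the tool's x, y, z in m, a list of three; "twist": the turn about the tool's z in degrees. A call has 1 to 10 rows; each row shifts and turns the commanded pose from where the row before left it, along the tool's axes as they then stand; what a row does not reach is not made up. A row lasts 1/8 s, in which the tool goes at most 62.5 mm and 10.7 degrees, less where a joint would pass 70% of its speed; a pose out of reach is approached as far as the arm can. A call is refused whole if a number of a shift passes 0.0625 or a number of a turn 10.7, either way. A call with a gripper value outside its range is refused whole. "jaw" is the finger opening in m, from 0 to 0.0918, set as the call begins (left out, the last holds). The fingers move at their own pace and stop on an object; the grip force is fixed at half the most. Time passes only in rows, so rows that do not move let the fingers close. It gives the time, the measured TCP pose, the force, the opening and the grip force at its end, in the units of the state.
- bot.get_obs(): the state, without advancing time (a new reading comes with each control period).
- bot.capture(name): name is "side" or "top"; returns the picture (384x512x3 uint8, blue, green, red); there is no depth.
- bot.camera_params(name): a dict with "fx", "fy", "cx", "cy" (pixels), "R" (3x3) and "t" (3): a world point X has camera coordinates R X + t. Camera axes: x right, y down, z forward; pixel columns grow to the right and rows downward; lengths in mm; the calibration is good to about 2 mm. A picture is of the moment at which its call begins. camera_params takes no time and is no camera call.
- bot.close_job(): hands the job in; it is judged then, once.
Trained networks look in the newest picture that a camera, given by its name, has taken for a name from the list of things; names that differ only in an ending like _2 or _b are one class to them, and where a whole thing is asked for, a point or a joint stands for the part that bears it (a point fixed in the world has none). Each returns a list of dicts, best first, with "confidence" (0 to 1); they miss things now and then, are a little off and sometimes report something else, mostly with a low value. They report only what shows in the picture. A call takes as long as a camera call. They do not tell look-alikes from the thing itself.
- bot.find_in(camera, label): "bbox" ([centre column, centre row, width, height] in pixels, round what is visible of it).
- bot.masks_of(camera, label): "pixels" (384x512 bool, what is visible of it) and "bbox" ([centre column, centre row, width, height] in pixels, round what is visible of it).
The state is a dict: "time": time; "joint_positions": joint angles; "dq": joint speeds; "tau": joint torques, N m; "tool_pos": TCP position; "tcp_rot": TCP orientation; "contact_force": force on the tool from outside, world axes, zero at the start; "moment": the same for the moment, N m; "grip_width": finger opening in mm; "finger_force": force on a finger pad.
Only numpy, scipy, OpenCV 4.12 (cv2) and the standard library are available. Lean on these libraries where they do the work, as an engineer would, in place of code of your own. Each camera call takes 0.05 s, during which the arm holds its last target. There are 200 camera calls.

## Working session

There is one attempt and no reset: what is moved stays moved. The work goes in short steps, Python scripts to look and compute and a tool call to move; the robot and the scene stay as the last step left them, time stands still between calls to the robot, and variables do not carry over. Pictures are saved under pics/ and viewed, at most 10 in all, crops included, and the job is handed in when it is done.

Besides the shell and the picture viewer there is one more tool, called after "Call:" as name(argument=value, ...), one argument or row to a line, values as JSON. jog_arm: Moves the arm, as the interface text tells. Its arguments: {"type":"object","properties":{"dp":{"type":"array"},"twist":{"type":"array"},"jaw":{"type":"number"}},"required":["dp","twist"]}

```bash
mkdir -p pics; python3 - <<'E'
from plant import bot
import cv2
for n in("side","top"):
    cv2.imwrite(f"pics/{n}0.png",bot.capture(n))
    p=bot.camera_params(n);print(n,p)
    for l in("coupling","stand","magnifier","square"):
        print(l,[([round(float(v)) for v in d["bbox"]],round(d["confidence"],2)) for d in bot.find_in(n,l)])
print(bot.get_obs())
E
```

```text
side {'fx': 411.67492908295725, 'fy': 411.67492908295725, 'cx': 261.0153204744038, 'cy': 184.4896964218183, 'R': array([[ 0.99734446, -0.0709409 ,  0.01647467],
       [-0.03903148, -0.7116372 , -0.70146207],
       [ 0.06148634,  0.69895628, -0.71251635]]), 't': array([-514.85647433,  131.24812799, 1094.61270148])}
coupling [([191, 278, 18, 20], 0.87), ([226, 285, 20, 29], 0.73), ([190, 310, 18, 25], 0.7), ([267, 296, 17, 24], 0.64)]
stand [([301, 222, 55, 82], 0.62)]
magnifier [([220, 150, 58, 19], 0.88)]
square [([344, 321, 46, 40], 0.63)]
top {'fx': 377.024198633326, 'fy': 377.024198633326, 'cx': 256.67527292659014, 'cy': 193.79563005109347, 'R': array([[ 0.00395207, -0.99994913, -0.00927958],
       [-0.99767924, -0.00331198, -0.0680086 ],
       [ 0.0679744 ,  0.00952682, -0.99764158]]), 't': array([  55.12955942,  537.187958  , 1184.5995888 ])}
coupling [([334, 233, 11, 13], 0.61), ([354, 259, 15, 11], 0.5), ([328, 261, 10, 11], 0.47)]
stand [([275, 169, 83, 41], 0.66)]
magnifier [([173, 237, 26, 60], 0.68)]
square [([379, 153, 21, 31], 0.88)]
{'time': 0.5, 'joint_positions': array([-1.44498563e+00,  3.42043455e-01,  1.52414679e+00, -1.20852652e-05,
        1.27535456e+00, -1.45974960e-01]), 'dq': array([-0.0001536 ,  0.00018797,  0.00092767, -0.00140242,  0.00212338,
        0.00071326]), 'tau': array([-9.71853774e-05, -4.30810189e+01, -2.44311386e+01,  7.17835966e-02,
        4.89305786e-02, -2.33133943e-05]), 'tool_pos': array([ 140.96920495, -505.73136165,  226.70157832]), 'tcp_rot': array([3.14154699e+00, 1.83997280e-05, 2.71789179e-01]), 'contact_force': array([ 0.16331161, -0.26517323,  0.22242635]), 'moment': array([-0.01858002, -0.02943173, -0.01984751]), 'finger_force': 0.0, 'grip_width': 91.93788812321426}
```

View pics/side0.png

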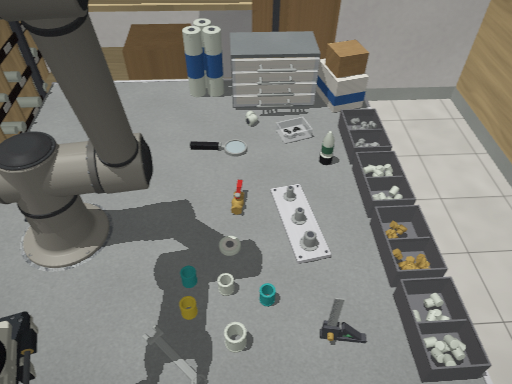

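View pics/top0.png

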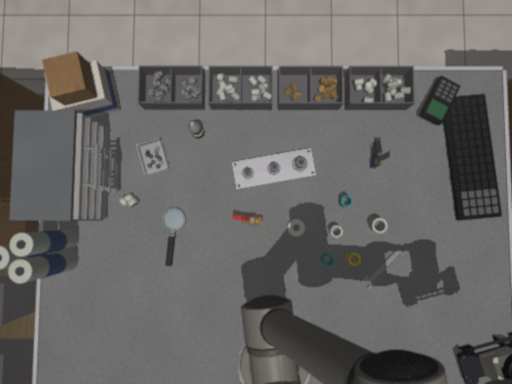

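Candidates for the coupling (side view): the small white sleeve at (226,285), the big white one at (235,337), turquoise ones at (189,277) and (267,295), a yellow one at (188,308), and the white reel at (230,245). The small white sleeve, at (336,231) in the top view, matches the description. I'll check it in a crop.

```bash
cat > h.py <<'E'
from plant import bot
import numpy as np, cv2
from scipy.optimize import least_squares
P={n:bot.camera_params(n) for n in("side","top")}
def proj(n,X):
    p=P[n];c=np.atleast_2d(X)@p["R"].T+p["t"]
    return np.c_[p["fx"]*c[:,0]/c[:,2]+p["cx"],p["fy"]*c[:,1]/c[:,2]+p["cy"]]
def onz(n,uv,z):
    p=P[n];d=p["R"].T@np.array([(uv[0]-p["cx"])/p["fx"],(uv[1]-p["cy"])/p["fy"],1]);o=-p["R"].T@p["t"]
    return o+d*(z-o[2])/d[2]
def tri(uvs,x0=(500,0,50)):
    return least_squares(lambda X:np.concatenate([proj(n,X)[0]-uv for n,uv in uvs.items()]),x0)
def crop(n,c,w,h,s,name,im=None):
    im=bot.capture(n) if im is None else im
    x,y=int(c[0]-w/2),int(c[1]-h/2)
    return cv2.resize(im[max(y,0):y+h,max(x,0):x+w],None,fx=s,fy=s,interpolation=cv2.INTER_CUBIC)
E
python3 - <<'E'
from h import *
s=bot.capture("side");t=bot.capture("top")
a=crop("side",(226,265),100,75,4,"",s)   # x176 y228(227)
b=crop("side",(300,222),100,75,4,"",s)
c=crop("top",(310,200),100,75,4,"",t)
d=crop("side",(340,320),100,75,4,"",s)
cv2.imwrite("pics/c1.png",np.vstack([np.hstack([a,b]),np.hstack([c,d])]))
for n in("side","top"):
    for l in("coupling","stub","magnifier","handle","blade_top","lens"):
        for m in bot.masks_of(n,l):
            ys,xs=np.nonzero(m["pixels"]);im=s if n=="side" else t
            print(n,l,round(m["confidence"],2),np.round(m["bbox"],1),"cen",xs.mean().round(1),ys.mean().round(1),"col",im[m["pixels"]].mean(0).round(),len(xs))
E
```

```text
side coupling 0.82 [190.6 274.8  11.1  22.1] cen 188.9 276.8 col [89. 91. 28.] 267
side coupling 0.78 [225.8 283.4  17.3  27.1] cen 226.5 284.1 col [138. 147. 142.] 316
side coupling 0.75 [191.2 307.5  20.7  29.8] cen 188.7 306.8 col [ 44. 108. 120.] 395
side coupling 0.62 [269.1 294.9  14.5  22.6] cen 267.6 294.3 col [114. 117.  39.] 284
side stub 0.78 [302.1 224.5  59.9  75.6] cen 300.2 223.8 col [183. 182. 181.] 2603
side handle 0.94 [218.7 147.4  50.6  19. ] cen 222.9 146.6 col [114. 113. 108.] 573
side blade_top 0.79 [338.4 314.5  13.2  25.2] cen 335.6 311.7 col [103. 105. 103.] 283
side lens 0.87 [218.1 146.3  57.1  18.6] cen 222.0 146.6 col [115. 114. 109.] 633
top coupling 0.6 [353.7 259.8  12.6  12.8] cen 352.7 258.0 col [40. 73. 83.] 123
top coupling 0.56 [326.8 259.4  10.7  10.1] cen 327.6 259.4 col [61. 61. 36.] 67
top coupling 0.48 [336.  231.   11.7  11.6] cen 335.5 230.0 col [115. 122. 120.] 92
top stub 0.53 [382.3 154.4  18.4  11.9] cen 383.1 156.2 col [62. 62. 63.] 67
top magnifier 0.82 [173.8 236.   24.1  60.6] cen 171.9 229.0 col [116. 114. 109.] 611
top magnifier 0.54 [379.9 153.   19.9  33.4] cen 377.8 153.6 col [61. 60. 61.] 335
top handle 0.86 [175.4 236.7  27.6  57.3] cen 172.2 229.2 col [114. 112. 108.] 673
top blade_top 0.6 [381.9 154.9  18.7   8.2] cen 384.4 155.5 col [70. 70. 71.] 83
top lens 0.69 [173.4 239.2  24.6  60.9] cen 172.1 230.1 col [112. 111. 106.] 755
top lens 0.66 [297.3 229.1  15.2  17. ] cen 295.7 227.0 col [92. 95. 96.] 216
```

View pics/c1.png

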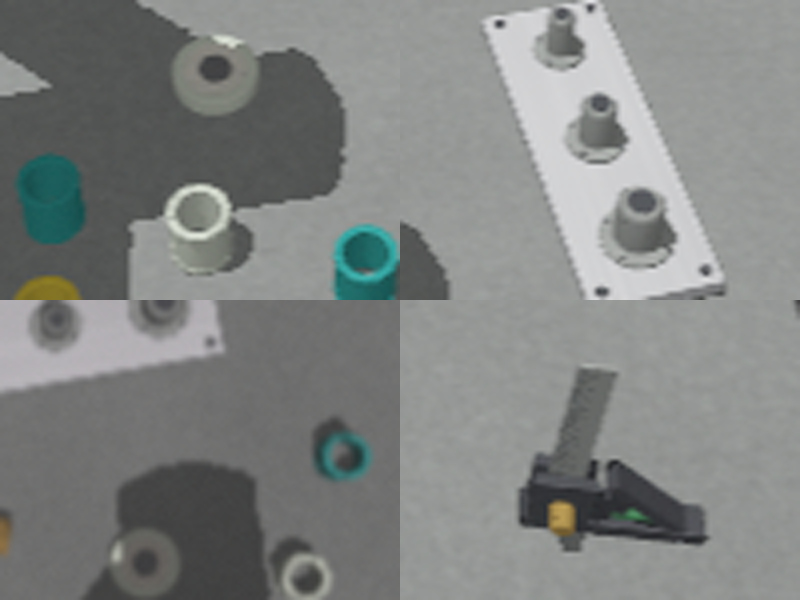

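The crop shows the small white sleeve with its rim at side (225,280) and top (336,231). The middle stub's top is at side (300,209) and top (274,167), and the blade's top end is at side (339,299). Next: triangulation.

```bash
python3 - <<'E'
from h import *
t=bot.capture("top");s=bot.capture("side")
a=crop("top",(380,155),50,37,8,"",t) # x355 y136
b=crop("top",(285,168),100,37,8,"",t)[:, :800] # x235 y149
c=crop("top",(172,235),50,75,4,"",t) # x147 y197
d=crop("side",(220,148),100,37,6,"",s)#x170 y129
o=np.zeros((596,800,3),np.uint8);o[:296]=b;o[296:592,:400]=a;o[296:592,400:600]=c[:296]
o[300:300+222,600:800]=cv2.resize(d,None,fx=1/3,fy=1/3)[0:222,:200] if 0 else 0
cv2.imwrite("pics/c2.png",o)
for nm,z,u in(("coupling",42,dict(side=(225.2,279.6),top=(336.4,230.9))),("stub",54,dict(side=(299.9,209.4),top=(273.6,166.6)))):
    r=tri(u);print(nm,r.x.round(1),r.fun.round(2),{n:onz(n,v,z).round(1) for n,v in u.items()})
# magnifier: rim masks + handle by colour
for n,(x0,x1,y0,y1) in dict(side=(185,250,135,160),top=(160,190,203,270)).items():
    im=(s if n=="side" else t)[y0:y1,x0:x1]
    k=im.max(2)<45
    nn,l,st,ce=cv2.connectedComponentsWithStats(k.astype(np.uint8))
    i=1+st[1:,4].argmax();ys,xs=np.nonzero(l==i);print(n,"handle",st[i]+[x0,y0,0,0,0],ce[i]+[x0,y0],onz(n,ce[i]+[x0,y0],11).round(1))
E
```

```text
coupling [ 419.3 -190.8   42.3] [ 0.37 -0.01  0.    0.49] {'side': array([ 418.5, -190.7,   42. ]), 'top': array([ 420.8, -190.9,   42. ])}
stub [619.6   4.4  53.5] [ 0. -0. -0.  0.] {'side': array([619.5,   3.9,  54. ]), 'top': array([619.5,   4.4,  54. ])}
side handle [191 142  27   8 193] [204.20207254 145.35751295] [354.1 333.4  11. ]
top handle [171 259   1   3   3] [171. 260.] [325.6 328.8  11. ]
```

View pics/c2.png

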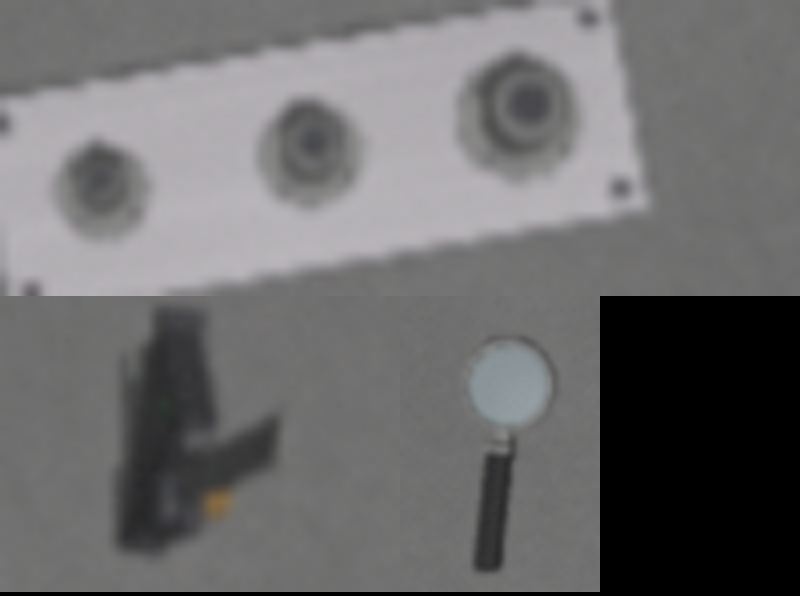

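The top crop shows the lens centre at (174.6,218.6), the handle from (171.6,236.4) to (168.4,265.1), and the blade's top end at about (389,153).

```bash
python3 - <<'E'
from h import *
r=tri(dict(side=(339.1,299.1),top=(389.2,153.1)));print("blade",r.x.round(1),r.fun.round(2))
L=onz("top",(174.6,218.6),9);a=onz("top",(171.6,236.4),20);b=onz("top",(168.4,265.1),20)
print("lens",L.round(1),"handle",a.round(1),b.round(1),"dist",np.hypot(*(a-L)[:2]),np.hypot(*(b-L)[:2]))
for n in((a,b),(L,b)):
    d=n[0]-n[1];print("yaw",np.degrees(np.arctan2(d[1],d[0])))
print("lens side",onz("side",(234.5,148),9).round(1))
for uv in((379,226),(345,201),(327,259),(354,259),(296,227)):print(onz("top",uv,40).round())
for uv in((299.6,162.9),(247.4,172.2)):print("stubs",onz("top",uv,54).round(1))
o=bot.get_obs();print(o["time"])
E
```

```text
blade [ 643.3 -319.   158. ] [ 0.23 -0.03 -0.03  0.34]
lens [457.  320.2   9. ] handle [400.6 326.2  20. ] [310.6 334.6  20. ] dist 56.6617579667665 147.10660173888644
yaw -5.311212204357397
yaw -5.596481418142528
lens side [452.3 317.4   9. ]
[ 437. -324.   40.]
[ 514. -219.   40.]
[ 334. -161.   40.]
[ 335. -245.   40.]
[432. -66.  40.]
stubs [631.3 -76.4  54. ]
stubs [601.8  85.9  54. ]
1.3
```

Call:
jog_arm(
  dp=[
    [0.0353, -0.0229, 0],
    [0.0353, -0.0229, 0],
    [0.0353, -0.0229, 0],
    [0.0353, -0.0229, 0],
    [0.0353, -0.0229, 0],
    [0.0353, -0.0229, 0],
    [0.0353, -0.0229, 0],
    [0.0353, -0.0229, 0],
    [0.0353, -0.0229, 0],
    [0.0353, -0.0229, 0],
  ],
  twist=[0, 0, 0, 0, 0, 0, 0, 0, 0, 0],
  jaw=0.06,
)

```text
time: 2.55
tool_pos: [420.4, -189.3, 226.9]
tcp_rot: [3.141, -0.0, 0.272]
contact_force: [0.6, 0.3, -0.5]
grip_width: 60.1
finger_force: 0.0
```

Call:
jog_arm(
  dp=[
    [0, 0, 0.05],
    [0, 0, 0.05],
    [0, 0, 0.03],
    [0, 0, 0],
  ],
  twist=[7.8, 7.8, 0, 0],
)

```text
time: 3.05
tool_pos: [418.3, -189.6, 95.1]
tcp_rot: [-3.139, 0.004, -0.0]
contact_force: [-0.3, 0.2, 0.1]
grip_width: 59.8
finger_force: 0.0
```

Call:
jog_arm(
  dp=[
    [0.001, 0.001, 0.03],
    [0, 0, 0.03],
    [0, 0, 0.018],
    [0, 0, 0.005],
    [0, 0, 0],
  ],
  twist=[0, 0, 0, 0, 0],
)

```text
time: 3.68
tool_pos: [421.3, -191.9, 14.7]
tcp_rot: [3.141, -0.001, -0.001]
contact_force: [0.6, -0.0, -0.7]
grip_width: 60.1
finger_force: 0.0
```

Call:
jog_arm(
  dp=[
    [0, 0, 0],
    [0, 0, 0],
    [0, 0, 0],
    [0, 0, 0],
    [0, 0, 0],
  ],
  twist=[0, 0, 0, 0, 0],
  jaw=0.03,
)

```text
time: 4.3
tool_pos: [420.8, -191.6, 14.2]
tcp_rot: [3.141, -0.001, -0.001]
contact_force: [-1.0, 0.7, 6.3]
grip_width: 35.9
finger_force: 30.0
```

Call:
jog_arm(
  dp=[
    [0, 0, 0],
    [0, 0, 0],
    [0, 0, 0],
    [0, 0, 0],
  ],
  twist=[0, 0, 0, 0],
  jaw=0.056,
)

```text
time: 4.8
tool_pos: [420.5, -191.4, 13.6]
tcp_rot: [-3.142, 0.0, -0.0]
contact_force: [-0.5, 0.7, 0.5]
grip_width: 55.9
finger_force: 0.0
```

Call:
jog_arm(
  dp=[
    [0, 0, 0],
    [0, 0, 0],
    [0, 0, 0],
    [0, 0, 0],
    [0, 0, 0],
    [0, 0, 0],
    [0, 0, 0],
    [0, 0, 0],
    [0, 0, 0],
    [0, 0, 0],
  ],
  twist=[-10, -10, -10, -10, -10, -10, -10, -10, -10, 0],
)

```text
time: 6.05
tool_pos: [420.5, -191.4, 13.6]
tcp_rot: [-3.141, -0.0, 1.569]
contact_force: [-0.3, 0.3, 0.1]
grip_width: 55.8
finger_force: 0.0
```

Call:
jog_arm(
  dp=[
    [0, 0, 0],
    [0, 0, 0],
    [0, 0, 0],
    [0, 0, 0],
    [0, 0, 0],
  ],
  twist=[0, 0, 0, 0, 0],
  jaw=0.03,
)

```text
time: 6.68
tool_pos: [420.5, -191.4, 13.7]
tcp_rot: [3.142, 0.0, 1.57]
contact_force: [0.3, 0.4, 0.3]
grip_width: 35.4
finger_force: 30.0
```

Call:
jog_arm(
  dp=[
    [0, 0, -0.03],
    [0, 0, -0.04],
    [0, 0, -0.04],
    [0, 0, 0],
  ],
  twist=[0, 0, 0, 0],
)

```text
time: 7.18
tool_pos: [422.1, -192.4, 126.4]
tcp_rot: [3.136, 0.004, 1.57]
contact_force: [0.2, 0.1, -0.5]
grip_width: 35.3
finger_force: 30.0
```

Call:
jog_arm(
  dp=[
    [0.028, 0.0283, 0],
    [0.028, 0.0283, 0],
    [0.028, 0.0283, 0],
    [0.028, 0.0283, 0],
    [0.028, 0.0283, 0],
    [0.028, 0.0283, 0],
    [0.028, 0.0283, 0],
    [0, 0, 0],
    [0, 0, 0.02],
    [0, 0, 0],
  ],
  twist=[0, 0, 0, 0, 0, 0, 0, 0, 0, 0],
)

```text
time: 8.43
tool_pos: [616.6, 4.0, 101.3]
tcp_rot: [-3.136, -0.0, 1.57]
contact_force: [0.3, 1.3, -0.4]
grip_width: 35.5
finger_force: 30.0
```

```bash
python3 - <<'E'
from h import *
o=bot.get_obs();p=o["tool_pos"];print(p,o["tcp_rot"])
s=bot.capture("side");t=bot.capture("top")
c=np.array([p[0],p[1],p[2]-13.7])
print("pred coupling bottom",proj("side",c),"top rim",proj("side",c+[0,0,42]),"stub",proj("side",[619.6,4.4,54]),proj("top",[619.6,4.4,54]))
a=crop("side",(300,200),66,75,8,"",s); cv2.imwrite("pics/c3.png",a)  #x267 y162
E
```

```text
[616.57022513   4.0161646  101.32833247] [-3.13614555e+00 -2.88877964e-04  1.56976071e+00]
pred coupling bottom [[299.85977647 200.93394768]] top rim [[301.24745038 189.77692727]] stub [[299.91107161 209.27104688]] [[273.60842279 166.58130414]]
```

View pics/c3.png

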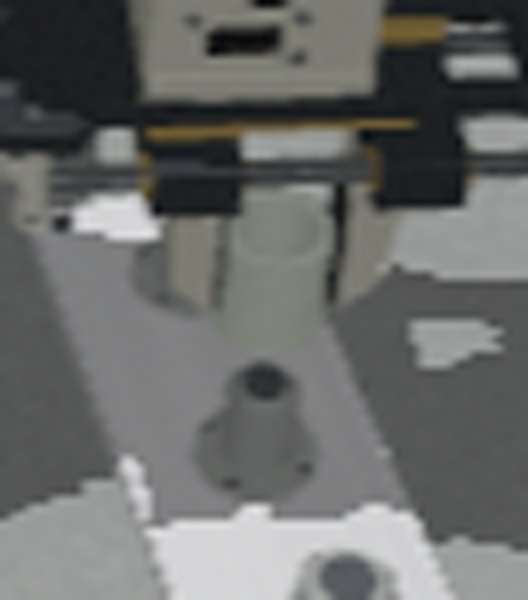

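The side crop shows the coupling held upright between the fingers: rim at (301.7,189.7), bottom at about (300.4,204). The middle stub's top is just below it at (299.6,209.2). I only need a small shift of about +1.5 mm in x.

Call:
jog_arm(
  dp=[
    [0.0004, 0.0015, 0.01],
    [0, 0, 0.015],
    [0, 0, 0],
    [0, 0, 0],
  ],
  twist=[0, 0, 0, 0],
)

```text
time: 9.02
tool_pos: [620.2, 4.9, 78.6]
tcp_rot: [-3.141, 0.0, 1.57]
contact_force: [-0.4, 0.2, -0.2]
grip_width: 35.3
finger_force: 30.0
```

Call:
jog_arm(
  dp=[
    [0, 0, 0.005],
    [0, 0, 0.003],
    [0, 0, 0.002],
    [0, 0, 0.002],
    [0, 0, 0],
  ],
  twist=[0, 0, 0, 0, 0],
)

```text
time: 9.65
tool_pos: [620.1, 4.9, 66.5]
tcp_rot: [-3.141, 0.0, 1.57]
contact_force: [0.6, -0.3, 0.3]
grip_width: 35.4
finger_force: 30.0
```

Call:
jog_arm(
  dp=[
    [-0.0003, -0.0006, 0.001],
    [0, 0, 0.001],
    [0, 0, 0.001],
    [0, 0, 0.001],
    [0, 0, 0],
  ],
  twist=[0, 0, 0, 0, 0],
)

```text
time: 10.28
tool_pos: [619.6, 4.6, 62.6]
tcp_rot: [-3.141, 0.0, 1.57]
contact_force: [-0.6, 0.6, -1.3]
grip_width: 36.1
finger_force: 30.0
```

Call:
jog_arm(
  dp=[
    [0, 0, 0.001],
    [0, 0, 0.001],
    [0, 0, 0.001],
    [0, 0, 0.001],
    [0, 0, 0],
  ],
  twist=[0, 0, 0, 0, 0],
)

```text
time: 10.9
tool_pos: [619.6, 4.6, 58.6]
tcp_rot: [-3.141, 0.0, 1.57]
contact_force: [0.1, -0.8, -1.4]
grip_width: 35.4
finger_force: 30.0
```

Call:
jog_arm(
  dp=[
    [0, 0, 0.004],
    [0, 0, 0.005],
    [0, 0, 0.005],
    [0, 0, 0.005],
    [0, 0, 0.002],
    [0, 0, 0],
  ],
  twist=[0, 0, 0, 0, 0, 0],
)

```text
time: 11.65
tool_pos: [619.5, 4.6, 37.4]
tcp_rot: [-3.141, 0.0, 1.57]
contact_force: [0.2, -1.2, -0.8]
grip_width: 35.8
finger_force: 30.0
```

Call:
jog_arm(
  dp=[
    [0, 0, 0.001],
    [0, 0, 0.001],
    [0, 0, 0.001],
    [0, 0, 0.0005],
    [0, 0, 0],
  ],
  twist=[0, 0, 0, 0, 0],
)

```text
time: 12.28
tool_pos: [619.6, 4.6, 34.2]
tcp_rot: [3.142, 0.0, 1.57]
contact_force: [0.2, -1.2, 0.2]
grip_width: 35.4
finger_force: 30.0
```

Call:
jog_arm(
  dp=[
    [0, 0, 0.0005],
    [0, 0, 0.0005],
    [0, 0, 0.0005],
    [0, 0, 0],
  ],
  twist=[0, 0, 0, 0],
)

```text
time: 12.78
tool_pos: [619.7, 4.5, 33.7]
tcp_rot: [3.141, 0.0, 1.57]
contact_force: [-3.5, -2.0, 8.0]
grip_width: 35.8
finger_force: 30.0
```

Call:
jog_arm(
  dp=[
    [0, 0, 0],
    [0, 0, 0],
    [0, 0, 0],
    [0, 0, 0],
  ],
  twist=[0, 0, 0, 0],
  jaw=0.06,
)

```text
time: 13.28
tool_pos: [619.6, 4.7, 32.5]
tcp_rot: [-3.141, -0.0, 1.57]
contact_force: [-0.1, -0.3, 0.1]
grip_width: 59.4
finger_force: 0.0
```

Call:
jog_arm(
  dp=[
    [0, 0, -0.01],
    [0, 0, -0.03],
    [0, 0, -0.04],
    [0, 0, -0.04],
    [0.04, -0.02, 0],
    [0.04, -0.02, 0],
    [0.04, -0.02, 0],
    [0.04, -0.02, 0],
    [0, 0, 0],
  ],
  twist=[0, 0, 0, 0, 10.6, 10.6, 10.6, 10.6, 0],
)

```text
time: 14.4
tool_pos: [587.1, 179.7, 153.4]
tcp_rot: [3.141, -0.001, 0.833]
contact_force: [0.2, -0.5, -0.0]
grip_width: 60.1
finger_force: 0.0
```

```bash
python3 - <<'E'
from h import *
o=bot.get_obs();print(o["tool_pos"],o["tcp_rot"],o["time"])
s=bot.capture("side");t=bot.capture("top");cv2.imwrite("pics/t.png",t)
print("rim pred",proj("side",[619.6,4.5,62]),proj("side",[619.6,4.5,20]),proj("top",[619.6,4.5,62]))
a=crop("side",(300,205),50,75,8,"",s); # x275 y167(.5)
b=crop("top",(274,166),50,37,8,"",t); # x249 y147
c=crop("side",(220,147),66,37,8,"",s)[:,:400] # x187 y128
cv2.imwrite("pics/c4.png",np.hstack([a,np.vstack([b,c,np.zeros((8,400,3),np.uint8)])]))
E
```

```text
[587.13943321 179.69742476 153.41963271] [ 3.14116705e+00 -1.34045558e-03  8.33091341e-01] 14.4
rim pred [[300.15869884 207.25583324]] [[298.86034009 217.46195238]] [[273.66803283 166.21867633]]
```

View pics/c4.png

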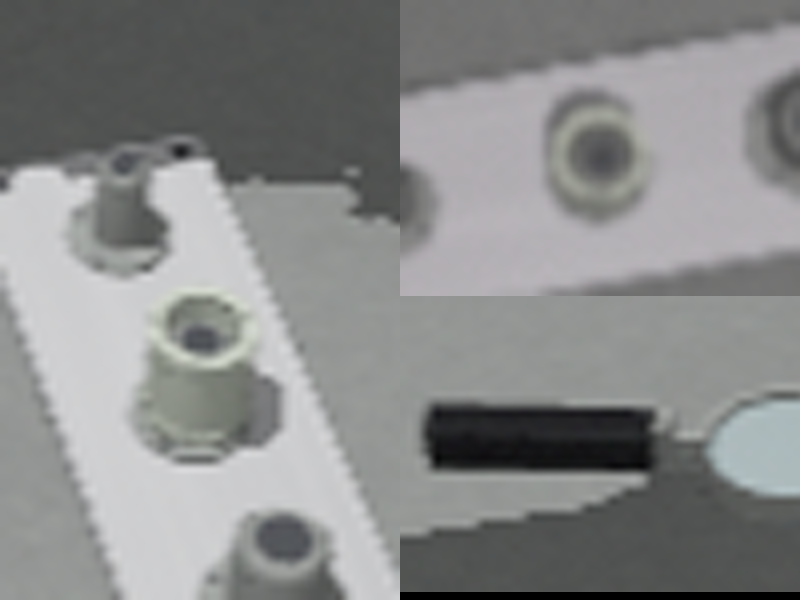

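The coupling sits fully home on the middle stub, with its rim at (299.9,207.8) against a predicted (300.2,207.3), and it has been let go. The magnifier is untouched, with its handle from (190.4,145) to (218.4,145) in the side view.

Call:
jog_arm(
  dp=[
    [0, 0, 0],
    [0, 0, 0],
    [0, 0, 0],
    [0, 0, 0],
    [0, 0, 0],
  ],
  twist=[10.66, 10.66, 10.66, 10.66, 10.66],
)

```text
time: 15.12
tool_pos: [587.5, 174.9, 153.0]
tcp_rot: [3.141, -0.0, -0.106]
contact_force: [0.1, 0.8, -0.0]
grip_width: 59.9
finger_force: 0.0
```

Call:
jog_arm(
  dp=[
    [-0.03, -0.0189, 0],
    [-0.03, -0.0189, 0],
    [-0.03, -0.0189, 0],
    [-0.03, -0.0189, 0],
    [-0.03, -0.0189, 0],
    [-0.03, -0.0189, 0],
    [-0.03, -0.0189, 0.02],
    [0, 0, 0.04],
    [0, 0, 0],
    [0, 0, 0],
  ],
  twist=[0, 0, 0, 0, 0, 0, 0, 0, 0, 0],
)

```text
time: 16.38
tool_pos: [392.8, 328.9, 93.9]
tcp_rot: [-3.141, -0.001, -0.101]
contact_force: [-0.4, -0.0, 1.2]
grip_width: 60.3
finger_force: 0.0
```

```bash
python3 - <<'E'
from h import *
o=bot.get_obs();p=o["tool_pos"];print(p,o["tcp_rot"],o["time"])
s=bot.capture("side");t=bot.capture("top")
print("tcp pix",proj("side",p),proj("top",p),"ground point",proj("side",[p[0],p[1],11]),proj("top",[p[0],p[1],11]))
a=crop("side",(220,140),50,60,8,"",s) #x195 y110
b=crop("top",(175,230),50,60,8,"",t) # x150 y200
cv2.imwrite("pics/c5.png",np.hstack([a,b]))
E
```

```text
[392.83712799 328.86058438  93.89526637] [-3.14089836e+00 -1.31450666e-03 -1.00804717e-01] 16.375
tcp pix [[214.49268293 125.39800292]] [[164.82694677 240.14739272]] ground point [[216.122777   145.85479825]] [[171.37959114 238.72834282]]
```

View pics/c5.png

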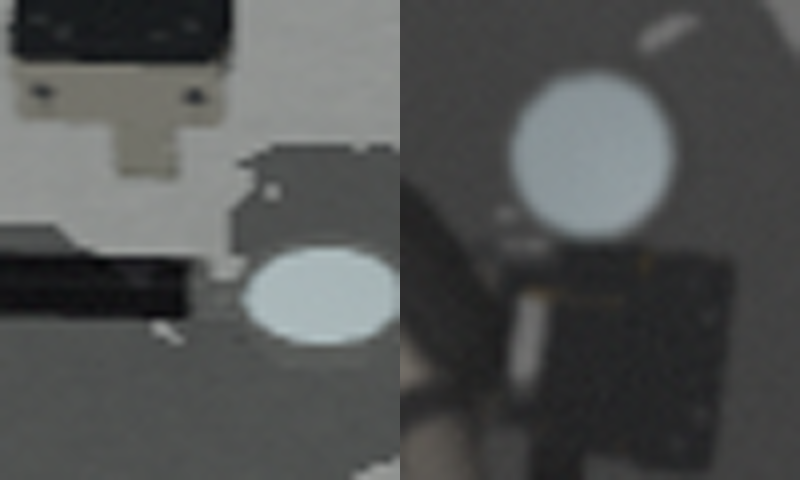

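The side crop shows the handle's front end at u=218 and the lens at (234.7,146.7). The tool is about 4 mm too close to the ferrule, so I'll move back and descend.

Call:
jog_arm(
  dp=[
    [-0.0043, -0.0005, 0.03],
    [0, 0, 0.03],
    [0, 0, 0.02],
    [0, 0, 0.005],
    [0, 0, 0],
    [0, 0, 0],
  ],
  twist=[0, 0, 0, 0, 0, 0],
)

```text
time: 17.23
tool_pos: [388.1, 330.6, 8.8]
tcp_rot: [-3.14, -0.002, -0.1]
contact_force: [-0.6, -0.3, -0.6]
grip_width: 60.0
finger_force: 0.0
```

Call:
jog_arm(
  dp=[
    [0, 0, 0.003],
    [0, 0, 0.0025],
    [0, 0, 0],
    [0, 0, 0],
  ],
  twist=[0, 0, 0, 0],
)

```text
time: 17.73
tool_pos: [387.3, 330.2, 2.1]
tcp_rot: [3.141, 0.0, -0.1]
contact_force: [0.3, -0.7, 0.2]
grip_width: 59.9
finger_force: 0.0
```

Call:
jog_arm(
  dp=[
    [0, 0, 0],
    [0, 0, 0],
    [0, 0, 0],
    [0, 0, 0],
    [0, 0, 0],
    [0, 0, 0],
    [0, 0, 0],
  ],
  twist=[0, 0, 0, 0, 0, 0, 0],
  jaw=0.01,
)

```text
time: 18.6
tool_pos: [387.3, 330.2, 2.2]
tcp_rot: [3.141, 0.0, -0.1]
contact_force: [-1.2, 0.2, 0.3]
grip_width: 19.8
finger_force: 30.0
```

Call:
jog_arm(
  dp=[
    [0, 0, -0.02],
    [0, 0, -0.04],
    [0, 0, -0.04],
    [0, 0, -0.04],
    [0, 0, -0.03],
    [0, 0, 0],
    [0, 0, 0],
  ],
  twist=[0, 0, 0, 0, 0, 0, 0],
)

```text
time: 19.48
tool_pos: [386.7, 329.8, 171.0]
tcp_rot: [3.14, 0.002, -0.1]
contact_force: [-0.6, -0.8, -1.6]
grip_width: 19.5
finger_force: 30.0
```

```bash
python3 - <<'E'
from h import *
o=bot.get_obs();p=o["tool_pos"];print(p,o["tcp_rot"],o["time"],o["grip_width"])
s=bot.capture("side");t=bot.capture("top")
print("tcp pix",proj("side",p),proj("top",p))
u=proj("side",[454,320,168])[0];v=proj("top",[454,320,168])[0];print(u,v)
a=crop("side",u,60,50,8,"",s);b=crop("top",v,40,50,8,"",t)
print([int(u[0]-30),int(u[1]-25)],[int(v[0]-20),int(v[1]-25)])
cv2.imwrite("pics/c6.png",np.hstack([a,b]))
E
```

```text
[386.66699518 329.81803589 170.99823766] [ 3.14033249e+00  1.56134628e-03 -9.99866883e-02] 19.475 19.52503905781655
tcp pix [[210.75965376 104.47354567]] [[157.40654281 243.91108875]]
[233.49333197 106.6042752 ] [161.74019517 219.53903222]
[203, 81] [141, 194]
```

View pics/c6.png

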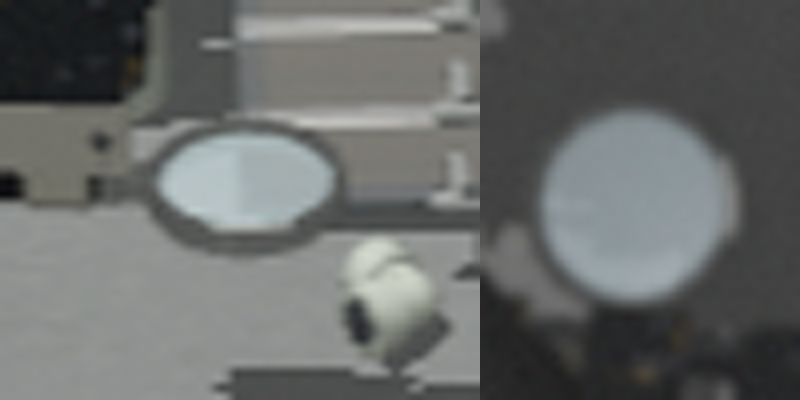

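The magnifier is lifted, with the lens at side (233.4,103.2) and top (159.7,219.2).

```bash
python3 - <<'E'
from h import *
r=tri(dict(side=(233.4,103.2),top=(159.7,219.2)));print("lens",r.x.round(1),r.fun.round(2))
for z in(172,175,178):print(z,onz("side",(233.4,103.2),z).round(1),onz("top",(159.7,219.2),z).round(1))
o=bot.get_obs();print(o["tool_pos"],o["time"],o["moment"])
E
```

```text
lens [454.5 323.1 178. ] [ 0.15 -0.01 -0.    0.14]
172 [454.1 331.8 172. ] [454.9 324.7 172. ]
175 [454.1 327.4 175. ] [454.9 323.9 175. ]
178 [454.1 323.  178. ] [454.9 323.1 178. ]
[386.55014468 329.7067618  170.58878572] 19.575 [0.00527382 0.10266443 0.03349309]
```

Call:
jog_arm(
  dp=[
    [0.0196, 0.0301, 0],
    [0.0196, 0.0301, 0],
    [0.0196, 0.0301, 0],
    [0.0196, 0.0301, 0],
    [0.0196, 0.0301, 0],
    [0.0196, 0.0301, 0],
    [0.0196, 0.0301, 0],
    [0.0196, 0.0301, 0],
    [0.0196, 0.0301, 0],
    [0.0196, 0.0301, 0],
  ],
  twist=[0, 0, 0, 0, 0, 0, 0, 0, 0, 0],
)

```text
time: 20.82
tool_pos: [552.2, 10.1, 170.7]
tcp_rot: [3.142, 0.003, -0.1]
contact_force: [0.5, 0.3, -0.0]
grip_width: 20.1
finger_force: 30.0
```

Call:
jog_arm(
  dp=[
    [0, 0, 0.008],
    [0, 0, 0.006],
    [0, 0, 0],
    [0, 0, 0],
  ],
  twist=[0, 0, 0, 0],
)

```text
time: 21.32
tool_pos: [552.1, 11.9, 158.2]
tcp_rot: [3.142, 0.0, -0.099]
contact_force: [-0.2, 0.4, -0.6]
grip_width: 19.8
finger_force: 30.0
```

```bash
python3 - <<'E'
from h import *
o=bot.get_obs();p=o["tool_pos"];print(p,o["tcp_rot"],o["time"],o["grip_width"])
S=np.mean([bot.capture("side").astype(float) for _ in range(4)],0).astype(np.uint8);T=np.mean([bot.capture("top").astype(float) for _ in range(4)],0).astype(np.uint8)
cv2.imwrite("pics/S.png",S);cv2.imwrite("pics/T.png",T)
u=proj("side",[619.6,4.5,160])[0];v=proj("top",[619.6,4.5,160])[0];print(u,v)
def c(im,x,y,w,h,k=8):return cv2.resize(im[y:y+h,x:x+w],None,fx=k,fy=k,interpolation=cv2.INTER_CUBIC)
a=c(S,315,293,50,37);b=c(T,358,136,50,37)
b=cv2.convertScaleAbs(b,alpha=1.8)
x,y=int(u[0]-25),int(u[1]-18);x2,y2=int(v[0]-25),int(v[1]-18);print(x,y,x2,y2)
d=c(S,x,y,50,37);e=c(T,x2,y2,50,37)
cv2.imwrite("pics/c7.png",np.vstack([np.hstack([a,b]),np.hstack([d,e])]))
E
```

```text
[552.09839882  11.94176207 158.22318767] [ 3.14157433e+00  1.16839051e-04 -9.88240796e-02] 21.325 19.83016398470456
[303.48393997 181.11682718] [274.9035798  161.33741383]
278 163 249 143
```

View pics/c7.png

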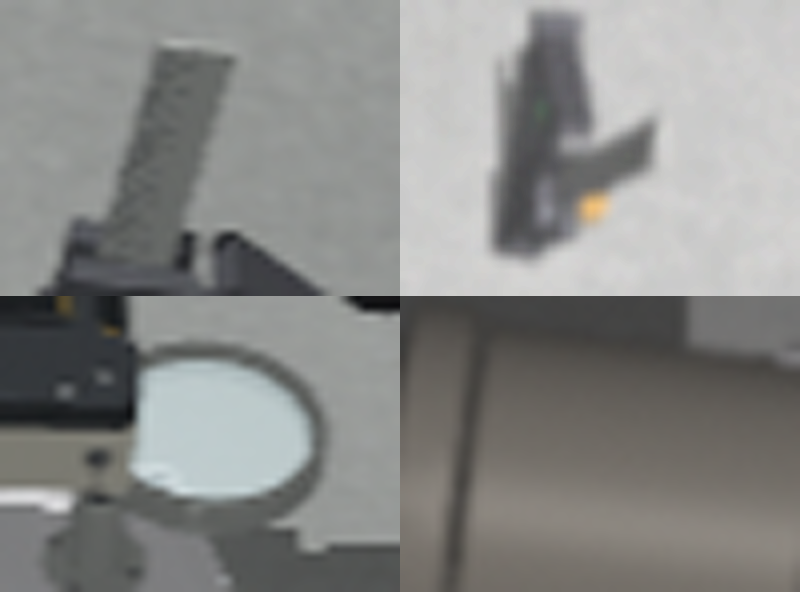

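The lens hangs over the coupling, its outer rim in the side view spanning rows 168.4 to 192.2 with its right edge at u=318.5. The blade's top end is at side (339.3,299.1) and top (389.3,153.2). The arm hides the top view of the lens.

```bash
python3 - <<'E'
from h import *
r=tri(dict(side=(339.3,299.1),top=(389.3,153.2)));print("blade",r.x.round(1),r.fun.round(2))
th=np.linspace(0,2*np.pi,73)
def rim(x,y,z,tilt=0):
    P=np.vstack([np.c_[x+37.5*np.cos(th),y+37.5*np.sin(th),z+h+np.sin(tilt)*37.5*np.cos(th)] for h in(-6,6)])
    q=proj("side",P);return np.array([q[:,0].max(),q[:,1].min(),q[:,1].max()])
ob=np.array([278+328.5/8-.5,163+(343-296+.5)/8-.5,163+(533-296+.5)/8-.5]);print(ob,rim(619.6,4.5,162))
for z in(159,162,165):
    f=least_squares(lambda v:rim(v[0],v[1],z)-ob,(619,4));print(z,f.x.round(1),f.fun.round(2))
o=bot.get_obs();print(o["tool_pos"],o["time"],o["contact_force"])
print(proj("top",[643.3,-319,158]),[proj("side",[643.3,-319,z]).round(1) for z in(152,158,164)])
E
```

```text
blade [ 643.4 -319.2  158.4] [ 0.13 -0.01 -0.02  0.19]
[318.5625 168.4375 192.1875] [319.01477666 168.41854612 193.20908599]
159 [619.7   9.4] [ 0.   -0.46  0.42]
162 [618.8   6.4] [ 0.   -0.52  0.47]
165 [617.9   3.4] [ 0.   -0.57  0.52]
[552.3545758   11.19902018 158.33428544] 21.725 [ 0.22552815  0.46359246 -1.80200067]
[[389.16631503 153.42995898]] [array([[338.9, 300.6]]), array([[339.4, 299.1]]), array([[339.8, 297.5]])]
```

Call:
jog_arm(
  dp=[
    [0, 0.0008, 0.002],
    [0, 0, 0.002],
    [0, 0, 0],
    [0, 0, 0],
    [0, 0, 0],
    [0, 0, 0],
  ],
  twist=[0, 0, 0, 0, 0, 0],
)

```text
time: 22.48
tool_pos: [552.3, 10.4, 154.2]
tcp_rot: [3.141, -0.0, -0.1]
contact_force: [0.3, -0.1, -0.8]
grip_width: 19.7
finger_force: 30.0
```

```bash
python3 - <<'E'
from h import *
S=bot.capture("side");o=bot.get_obs();print(o["tool_pos"],o["tcp_rot"],o["time"],o["grip_width"],o["finger_force"],np.abs(o["dq"]).max())
cv2.imwrite("pics/c8.png",cv2.resize(S[140:320,200:380],None,fx=3,fy=3,interpolation=cv2.INTER_CUBIC))
E
```

```text
[552.22312027  10.38124792 154.22928302] [ 3.14151347e+00 -6.00039194e-05 -9.99276054e-02] 22.525 19.73484868109423 29.976990222930908 0.0021403541418257704
```

View pics/c8.png

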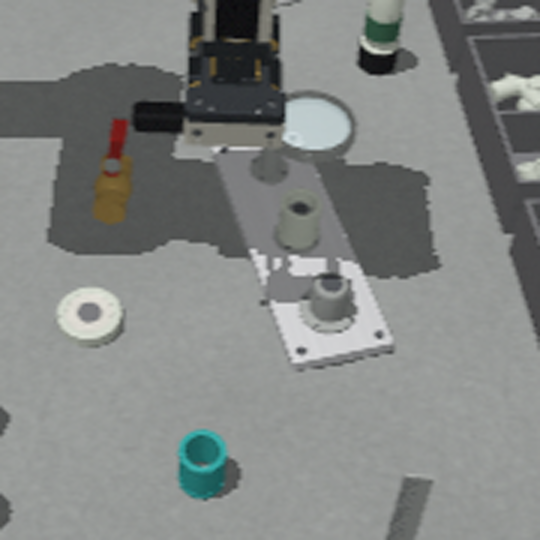

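The final picture shows the coupling still seated on the middle stub at about (300,213). The magnifier is level and still above it, with the lens at about (306,181). Handing in.

```bash
python3 -c "
from plant import bot
print(bot.close_job())"
```

```text
the job is handed in; nothing more can be done
None
```

I pushed the small white coupling fully onto the middle stub and let it go. I handed the job in at about 22.5 s with the magnifier held level and still over the coupling's mouth, its lens at about 158 mm, the measured blade-top height; position and height are good to a few millimetres.

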